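# Return the dropper bottle to the gap in its rack

## Task

One glue dropper bottle has been left standing out on the work table. Put it back upright on the floor of the low wooden bottle rack, in the gap in the middle of the row, without knocking or shoving the bottles beside it. Set it down gently, do not drop it.

Things in the scene. Friction and masses are not known exactly. Their poses are not given: they have to be found in the camera images.
- loose_bottle: the only dropper bottle outside the rack: round amber bottle with label and black dropper, 102 mm tall, upright on the table. Body 33 mm in diameter up to 70 mm height, black collar 24 mm wide up to 77 mm, bulb 13 mm wide up to 102 mm; 0.05 to 0.1 kg. A round pot (63 mm wide, 34 tall) and a loupe (42 wide, 40 tall) stand near and are not wanted. Origin: centre of its underside, z up.
- bottle_rack: low open wooden trough, fixed, with a row of four such bottles, two each side of an empty gap about 51 mm long. Outside 70 mm (x) by 222 mm (y, along the row). Origin: centre of its underside on the table, below the middle of the gap; z up. Floor 10 mm above the origin, 54 mm wide in x; long lips at x = +-27 to 35 mm rise to 22 mm, end blocks to 42 mm above the table.
- bottle_left: identical to the loose one, standing loose and upright on the rack's floor, just on the rack's +y side (left as seen from the robot) of the gap. Its face starts about 25 mm (centre about 42 mm) from the middle of the gap. Origin: centre of its underside, z up.
- bottle_right: identical to the loose one, standing loose and upright on the rack's floor, just on the rack's -y side (right as seen from the robot) of the gap. Its face starts about 25 mm (centre about 42 mm) from the middle of the gap. Origin: centre of its underside, z up.
Not all that is in view belongs to the job. Leave any red or turquoise look-alike of the loose_bottle alone.

How it is judged:
At the end, for the whole second after the job is handed in: The loose bottle stands at rest on the rack's floor, upright within 6 degrees, its centre within 18 mm of the middle of the gap; the two bottles beside it stand upright within 6 degrees and have not moved more than 15 mm (horizontal distance between loose_bottle and bottle_rack below 0.018 m and z of loose_bottle in the frame of bottle_rack between 0.005 and 0.016 m and angle between each of loose_bottle, bottle_left, bottle_right's own z axis and vertical below 0.1 rad and linear speed of loose_bottle below 0.02 m/s and distance of each of bottle_left, bottle_right from where it was at the start of the episode below 0.015 m); the robot touches nothing.
It fails at once if the bottle just left of the gap is shoved more than 15 mm or leans more than 12 degrees (distance of bottle_left from where it was at the start of the episode above 0.015 m or angle between bottle_left's own z axis and vertical above 0.21 rad).
It fails at once if the bottle just right of the gap is shoved more than 15 mm or leans more than 12 degrees (distance of bottle_right from where it was at the start of the episode above 0.015 m or angle between bottle_right's own z axis and vertical above 0.21 rad).
It fails at once if the loose bottle is dropped: it falls faster than 0.7 m/s (a free fall of about 25 mm) with no finger touching it (contact force between loose_bottle and the fingers below 0.05 N and linear speed of loose_bottle above 0.7 m/s).
It also fails if it takes over 35 s, if anything falls off the work surface, if the arm or the gripper's body presses on something with over 40 N, if the wrist force passes 120 N, or if a joint passes its speed limit or range.

## Robot

A 6-joint arm with a two-finger parallel gripper is mounted at the origin on a cart in front of the work surface, level with it; the furniture and walls round the work are solid. World frame = base frame: x ahead of the robot, y to its left, z up, the work surface at z = 0. Lengths are in m, angles in rad, forces in N, time in s.
With the tool pointing down it reaches from about 0.35 to 0.875 m from the base axis. Payload 15.5 kg.
Tool frame: the origin (TCP) lies between the finger pads; the fingertips stand 8 mm ahead of it and the grasp point (between the pads) lies 11 mm behind it; z points along the fingers, y is the line along which they close (so a half turn about z gives the same grasp; the last joint's range is limited). The gripper opens to 85 mm and grips with 20 to 120 N. Pads are 22 mm wide; open, the fingers measure 114 mm over their backs; the gripper's body (76 mm by 85 mm) begins 54 mm behind the grasp point. The pads swing forward as they close: fully open they stand 13 mm farther back than shut.
Start: joints at [1.165, 0.494, 1.345, -0, 1.302, -0.096], TCP at [0.191, 0.595, 0.239] pointing down, gripper open.
Joint ranges: [-2.91, 2.91], [-0.82, 2.16], [0.22, 2.67], [-1.22, 4.37], [0.12, 2.79], [-3.08, 3.08]. Speed limits (rad/s): [1.89, 1.89, 2.57, 3.01, 3.01, 3.01].

## Interface

Orientations are given as a 3x3 rotation matrix whose columns are the frame's x, y, z axes.
In Python, from workcell import robot gives the robot as it stands. The module is installed in compiled form; this text tells all that it offers.
- The arm moves only by the tool jog_arm, never from a script. Its argument "increments" is a list of rows, each an object of numbers: "ax", "ay", "az": the turn, a rotation vector about the tool's x, y, z each as a share of 0.12 rad, from -1 to 1; "tx", "ty", "tz": the shift along the tool's x, y, z each as a share of 30 mm, from -1 to 1; "fingers": the closure, from -1 (fully open) to 1 (shut). In form: [{"ax": .., "ay": .., "az": .., "tx": .., "ty": .., "tz": .., "fingers": ..}, ...]. A call has 1 to 20 rows; each row shifts and turns the commanded pose from where the row before left it, along the tool's axes as they then stand; what a row does not reach is not made up. A row lasts 1/12 s, in which the tool goes at most 41.7 mm and 7.16 degrees, less where a joint would pass 70% of its speed; a pose out of reach is approached as far as the arm can. A call with a number of a shift or a turn outside -1 to 1 is refused whole. A call with a gripper value outside its range is refused whole. The fingers move at their own pace and stop on an object; "grip_force" is the grip in N (left out, the last holds). Time passes only in rows, so rows that do not move let the fingers close. It gives the time, the measured TCP pose, the force, the opening and the grip force at its end, in the units of the state.
- robot.read_state(): the state, without advancing time (a new reading comes with each control period).
- robot.capture(name): name is "scene" or "top" or "wrist"; returns a dict with "frame" (420x560x3 uint8, blue, green, red), "mtx" (3x3 intrinsics, pixels), "R" (3x3) and "t" (3): a world point X has camera coordinates R X + t. Camera axes: x right, y down, z forward; pixel columns grow to the right and rows downward; lengths in m; the calibration is good to about 2 mm. A picture is of the moment at which its call begins. There is no depth.
- robot.close_job(): hands the job in; it is judged then, once.
The state is a dict: "time_s": time; "joint_positions": joint angles; "qd": joint speeds; "tau": joint torques, N m; "ee_pos": TCP position; "orientation": TCP orientation; "contact_force": force on the tool from outside, world axes, zero at the start; "wrist_torque": the same for the moment, N m; "gripper_width": opening from 0.0 (shut) to 1.0 (fully open); "grip_force": force on a finger pad.
Only numpy, scipy, OpenCV 4.12 (cv2) and the standard library are available. Lean on these libraries where they do the work, as an engineer would, in place of code of your own. Each camera call takes 0.05 s, during which the arm holds its last target. There are 200 camera calls.

## Working session

There is one attempt and no reset: what is moved stays moved. The work goes in short steps, Python scripts to look and compute and a tool call to move; the robot and the scene stay as the last step left them, time stands still between calls to the robot, and variables do not carry over. Pictures are saved under pics/ and viewed, at most 10 in all, crops included, and the job is handed in when it is done.

Besides the shell and the picture viewer there is one more tool, called after "Request:" in YAML: its name, and indented under it one key for each argument. jog_arm: Moves the arm, as the interface text tells. Shift numbers are shares of 30 mm and turn numbers shares of 0.12 rad, none past 1 either way. Its arguments: {"type":"object","properties":{"increments":{"type":"array","items":{"type":"object","properties":{"ax":{"type":"number"},"ay":{"type":"number"},"az":{"type":"number"},"tx":{"type":"number"},"ty":{"type":"number"},"tz":{"type":"number"},"fingers":{"type":"number"}}}},"grip_force":{"type":"number"}},"required":["increments"]}

```bash
mkdir -p pics; cat > h.py <<'E'
import numpy as np, cv2, pickle
from workcell import robot
def cap(n,f):
    c=robot.capture(n); cv2.imwrite(f'pics/{f}.png',c['frame']); pickle.dump(c,open(f'{f}.pkl','wb')); return c
def ray(c,p):
    R,t=np.array(c['R']),np.array(c['t']); o=-R.T@t
    d=R.T@np.linalg.inv(c['mtx'])@np.array([p[0],p[1],1.]); return o,d/np.linalg.norm(d)
def plane(c,p,z):
    o,d=ray(c,p); return o+d*(z-o[2])/d[2]
def proj(c,X):
    q=np.array(c['mtx'])@(np.array(c['R'])@np.array(X)+np.array(c['t'])); return q[:2]/q[2]
def tri(c1,p1,c2,p2):
    (o1,d1),(o2,d2)=ray(c1,p1),ray(c2,p2)
    s=np.linalg.lstsq(np.c_[d1,-d2],o2-o1,rcond=None)[0]
    a,b=o1+s[0]*d1,o2+s[1]*d2; return (a+b)/2,np.linalg.norm(a-b)
E
python3 - <<'E'
from h import *
a=cap('scene','s0');b=cap('top','t0')
for c in(a,b): print((-np.array(c['R']).T@c['t']).round(3),np.array(c['R'])[2].round(2))
s=robot.read_state();print(s['time_s'],s['ee_pos'],s['orientation'],s['gripper_width'])
E
```

```text
[-0.042  0.405  0.591] [ 0.7  -0.35 -0.62]
[0.442 0.108 0.936] [ 0.13 -0.01 -0.99]
0.1 [0.19041786 0.59497891 0.23877102] [[-9.52394540e-01  3.04867956e-01 -4.10950425e-04]
 [ 3.04868217e-01  9.52394061e-01 -9.60440817e-04]
 [ 9.85791156e-05 -1.04000431e-03 -9.99999454e-01]] 0.9961586520858637
```

View pics/s0.png

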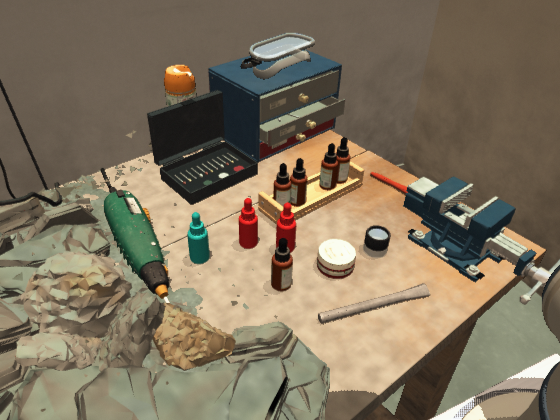

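View pics/t0.png

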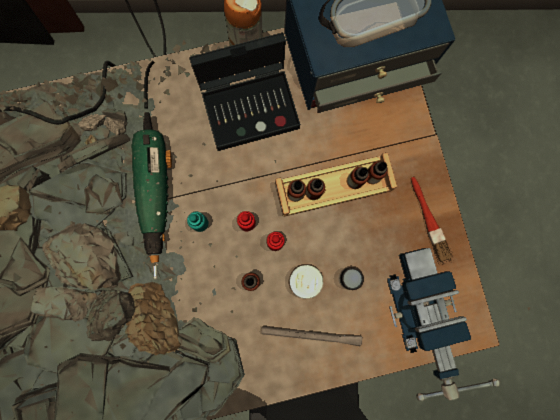

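The scene view shows the loose bottle at about (282,265), with its bulb top at (283,241), and the rack at about (310,188). In the top view the loose bottle is at about (251,281) and the rack runs from (285,197) to (388,170). A red look-alike stands close by at (276,240) and the pot is at (306,281). Next I enlarge both.

```bash
python3 - <<'E'
from h import *
a=cv2.imread('pics/s0.png');b=cv2.imread('pics/t0.png')
A=cv2.resize(b[145:300,230:400],None,fx=4.6,fy=3.8,interpolation=cv2.INTER_CUBIC)
cv2.imwrite('pics/tz.png',cv2.resize(b[145:300,230:400],None,fx=3.8,fy=3.8,interpolation=cv2.INTER_CUBIC))
cv2.imwrite('pics/sz.png',cv2.resize(a[130:300,240:390],None,fx=3.5,fy=3.5,interpolation=cv2.INTER_CUBIC))
E
```

```text
(no output)
```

View pics/tz.png

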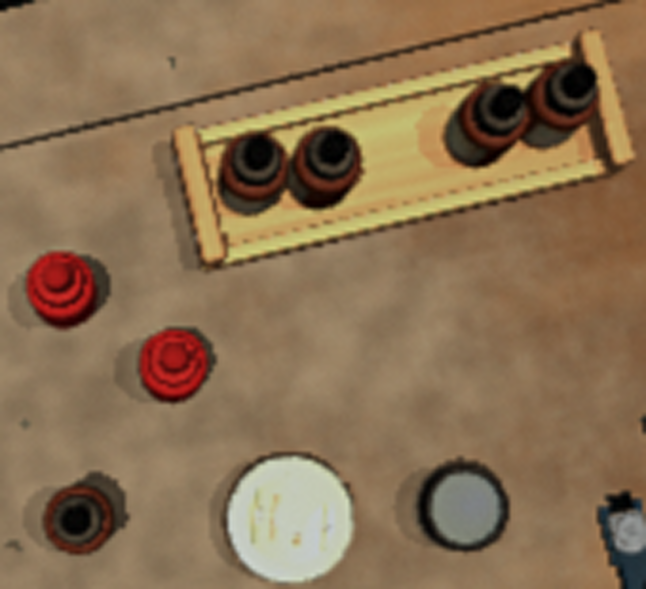

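View pics/sz.png

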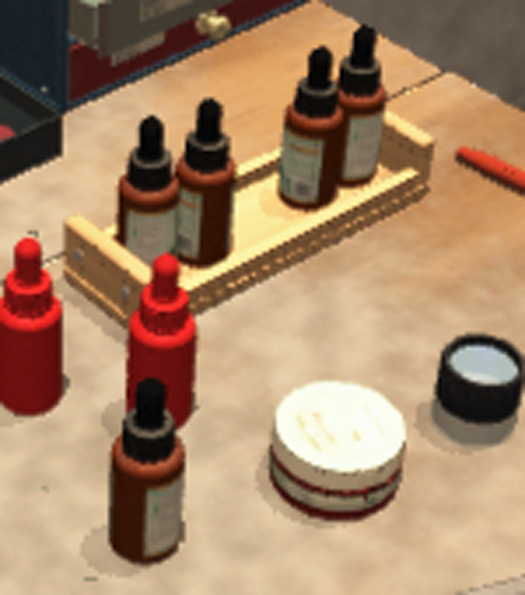

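The crops are clear. In the top crop the bulbs are at (76,519) for the loose bottle and (332,148) and (506,102) for the neighbours. The end-block outer corners are at (178,130), (207,264), (632,158) and (600,33). In the scene crop the bulb tips are at (151,382), (210,103) and (321,52). I refine these with dark-pixel masks and triangulate.

```bash
cat > m.py <<'E'
from h import *
a=pickle.load(open('s0.pkl','rb'));b=pickle.load(open('t0.pkl','rb'))
def T(u,v): return np.array([230+(u+.5)/3.8-.5,145+(v+.5)/3.8-.5])
def S(u,v): return np.array([240+(u+.5)/3.5-.5,130+(v+.5)/3.5-.5])
def blob(c,p,r,th):
    x,y=np.round(p).astype(int); g=c['frame'][y-r:y+r+1,x-r:x+r+1].max(2)
    n,l,st,ce=cv2.connectedComponentsWithStats((g<th).astype(np.uint8))
    k=1+np.argmax(st[1:,4]); return ce[k]+[x-r,y-r],st[k,4]
P={}
for n,t,s in(('loose',(76,519),(151,385)),('left',(332,148),(210,106)),('right',(506,102),(321,55))):
    bt,ar=blob(b,T(*t),5,32); print(n,T(*t).round(1),bt.round(1),ar)
    for tp in (T(*t),bt):
        X,e=tri(b,tp,a,S(*s)); print('  tri',X.round(4),'miss',e.round(4))
    P[n]=plane(b,bt,.099); print('  z=.099',P[n].round(4),plane(a,S(*s),.101).round(4))
print('mid nb',(P['left']+P['right'])/2,'sep',np.linalg.norm(P['left']-P['right']))
C=np.array([plane(b,T(*q),.042) for q in((178,130),(207,264),(632,158),(600,33))]);print(C.round(4))
print('rack',C.mean(0).round(4),[np.linalg.norm(C[i]-C[(i+1)%4]).round(4) for i in range(4)])
v=(C[0]+C[1]-C[2]-C[3])[:2];print('row dir deg',np.degrees(np.arctan2(v[1],v[0])))
w=(P['left']-P['right']);print('nb dir',np.degrees(np.arctan2(w[1],w[0])))
# scene check of block corners: near-lower left corner triangulation
# lower-body edges of loose bottle: amber silhouette bottom
print('pred scene base loose',proj(a,[*P['loose'][:2],0]).round(1),'rack mid floor',proj(a,[*C.mean(0)[:2],.01]).round(1))
for n,q in(('red1',(62,272)),('red2',(173,352)),('pot',(290,518))): print(n,plane(b,T(*q),.1 if n!='pot' else .034).round(3))
E
python3 m.py
```

```text
loose [249.6 281.2] [249.6 281.3] 53
  tri [0.4326 0.1421 0.0964] miss 0.0017
  tri [0.4325 0.1422 0.0966] miss 0.0016
  z=.099 [0.4329 0.1428 0.099 ] [0.4278 0.1438 0.101 ]
left [317.  183.6] [317.3 183.6] 53
  tri [0.6    0.0227 0.1086] miss 0.0022
  tri [0.6001 0.0223 0.1084] miss 0.0017
  z=.099 [0.6024 0.0221 0.099 ] [0.6095 0.0157 0.101 ]
right [362.8 171.5] [363.1 171.6] 60
  tri [ 0.6208 -0.0581  0.108 ] miss 0.0018
  tri [ 0.6208 -0.0585  0.1079] miss 0.0012
  z=.099 [ 0.623  -0.0597  0.099 ] [ 0.6299 -0.0656  0.101 ]
mid nb [ 0.61268057 -0.01883838  0.099     ] sep 0.08435151711972196
[[ 0.6233  0.0931  0.042 ]
 [ 0.556   0.0797  0.042 ]
 [ 0.6066 -0.1321  0.042 ]
 [ 0.6703 -0.1189  0.042 ]]
rack [ 0.614  -0.0196  0.042 ] [np.float64(0.0686), np.float64(0.2178), np.float64(0.0651), np.float64(0.2172)]
row dir deg 102.96171085929278
nb dir 104.17476971018054
pred scene base loose [279.6 283.3] rack mid floor [311.3 193.2]
red1 [0.546 0.148 0.1  ]
red2 [0.508 0.098 0.1  ]
pot [0.432 0.041 0.034]
```

Request:
jog_arm:
  increments:
    - {"az":0.95,"fingers":-1}
    - {"az":0.95}
    - {"az":0.95}
    - {"az":0.95}
    - {"az":0.95}
    - {"az":0.95}
    - {"az":0.95}
    - {"az":0.95}
    - {"az":0.95}
    - {}
  grip_force: 25

```text
$.increments[0]: bad value
```

```bash
cat > go.py <<'E'
import sys,numpy as np
from workcell import robot
s=robot.read_state();R=np.array(s['orientation']);p=np.array(s['ee_pos'])
g=np.array([float(v) for v in sys.argv[1:4]])
print(round(s['time_s'],2),'p',p.round(4),'yaw y',np.degrees(np.arctan2(R[1,1],R[0,1])).round(2),'zax',R[:,2].round(4),'w',s['gripper_width'],s['grip_force'],'F',np.round(s['contact_force'],1))
print('shift units',(R.T@(g-p)/.03).round(2))
E
python3 go.py .4327 .1423 .2
```

```text
0.1 p [0.1904 0.595  0.2388] yaw y 72.25 zax [-4.e-04 -1.e-03 -1.e+00] w 0.9961586520858637 0.0 F [-0.4 -0.2 -0.4]
shift units [-12.29 -11.91   1.3 ]
```

Request:
jog_arm:
  increments:
    - {"ax":0,"ay":0,"az":0.95,"tx":0,"ty":0,"tz":0,"fingers":-1}
    - {"ax":0,"ay":0,"az":0.95,"tx":0,"ty":0,"tz":0,"fingers":-1}
    - {"ax":0,"ay":0,"az":0.95,"tx":0,"ty":0,"tz":0,"fingers":-1}
    - {"ax":0,"ay":0,"az":0.95,"tx":0,"ty":0,"tz":0,"fingers":-1}
    - {"ax":0,"ay":0,"az":0.95,"tx":0,"ty":0,"tz":0,"fingers":-1}
    - {"ax":0,"ay":0,"az":0.95,"tx":0,"ty":0,"tz":0,"fingers":-1}
    - {"ax":0,"ay":0,"az":0.95,"tx":0,"ty":0,"tz":0,"fingers":-1}
    - {"ax":0,"ay":0,"az":0.95,"tx":0,"ty":0,"tz":0,"fingers":-1}
    - {"ax":0,"ay":0,"az":0.95,"tx":0,"ty":0,"tz":0,"fingers":-1}
    - {"ax":0,"ay":0,"az":0,"tx":0,"ty":0,"tz":0,"fingers":-1}
  grip_force: 25

```text
time_s: 0.93
ee_pos: [0.1905, 0.5951, 0.2389]
orientation: [[-0.227, 0.974, -0.0], [0.974, 0.227, -0.001], [-0.001, -0.0, -1.0]]
contact_force: [-0.0, 0.5, -0.1]
gripper_width: 0.995
grip_force: 0.0
```

```bash
python3 go.py .4327 .1423 .2
```

```text
0.93 p [0.1905 0.5951 0.2389] yaw y 13.11 zax [-3.e-04 -7.e-04 -1.e+00] w 0.9950297462532356 0.0 F [-0.   0.5 -0.1]
shift units [-16.53   4.44   1.31]
```

Request:
jog_arm:
  increments:
    - {"ax":0,"ay":0,"az":0,"tx":-0.92,"ty":0.25,"tz":0.07,"fingers":-1}
    - {"ax":0,"ay":0,"az":0,"tx":-0.92,"ty":0.25,"tz":0.07,"fingers":-1}
    - {"ax":0,"ay":0,"az":0,"tx":-0.92,"ty":0.25,"tz":0.07,"fingers":-1}
    - {"ax":0,"ay":0,"az":0,"tx":-0.92,"ty":0.25,"tz":0.07,"fingers":-1}
    - {"ax":0,"ay":0,"az":0,"tx":-0.92,"ty":0.25,"tz":0.07,"fingers":-1}
    - {"ax":0,"ay":0,"az":0,"tx":-0.92,"ty":0.25,"tz":0.07,"fingers":-1}
    - {"ax":0,"ay":0,"az":0,"tx":-0.92,"ty":0.25,"tz":0.07,"fingers":-1}
    - {"ax":0,"ay":0,"az":0,"tx":-0.92,"ty":0.25,"tz":0.07,"fingers":-1}
    - {"ax":0,"ay":0,"az":0,"tx":-0.92,"ty":0.25,"tz":0.07,"fingers":-1}
    - {"ax":0,"ay":0,"az":0,"tx":-0.92,"ty":0.25,"tz":0.07,"fingers":-1}
    - {"ax":0,"ay":0,"az":0,"tx":-0.92,"ty":0.25,"tz":0.07,"fingers":-1}
    - {"ax":0,"ay":0,"az":0,"tx":-0.92,"ty":0.25,"tz":0.07,"fingers":-1}
    - {"ax":0,"ay":0,"az":0,"tx":-0.92,"ty":0.25,"tz":0.07,"fingers":-1}
    - {"ax":0,"ay":0,"az":0,"tx":-0.92,"ty":0.25,"tz":0.07,"fingers":-1}
    - {"ax":0,"ay":0,"az":0,"tx":-0.92,"ty":0.25,"tz":0.07,"fingers":-1}
    - {"ax":0,"ay":0,"az":0,"tx":-0.92,"ty":0.25,"tz":0.07,"fingers":-1}
    - {"ax":0,"ay":0,"az":0,"tx":-0.92,"ty":0.25,"tz":0.07,"fingers":-1}
    - {"ax":0,"ay":0,"az":0,"tx":-0.92,"ty":0.25,"tz":0.07,"fingers":-1}
    - {"ax":0,"ay":0,"az":0,"tx":0,"ty":0,"tz":0,"fingers":-1}

```text
time_s: 2.52
ee_pos: [0.4395, 0.1402, 0.2012]
orientation: [[-0.235, 0.972, 0.001], [0.972, 0.235, -0.001], [-0.001, 0.0, -1.0]]
contact_force: [-1.2, 1.2, 0.5]
gripper_width: 0.999
grip_force: 0.0
```

```bash
python3 go.py .4327 .1423 .046; python3 - <<'E'
from h import *
c=cap('wrist','w0')
for z in(0,.07,.102): print(proj(c,[.4327,.1423,z]).round(1))
E
```

```text
2.52 p [0.4395 0.1402 0.2012] yaw y 13.58 zax [ 7.e-04 -8.e-04 -1.e+00] w 0.9993027615574478 0.0 F [-1.2  1.2  0.5]
shift units [ 0.13 -0.21  5.17]
[273.3 185.3]
[271.4 201.6]
[270.2 212.1]
```

View pics/w0.png

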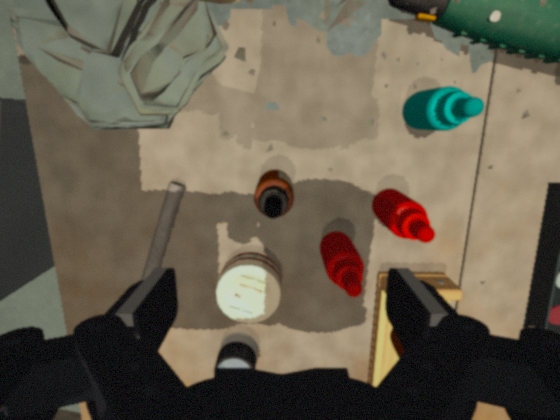

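The wrist view shows the loose bottle at about (274,195), its bulb at about (273,203), with the pot at (248,286) and the red bottle at (343,265). The bulb sits a few pixels off the prediction, so I measure it by ray.

```bash
python3 - <<'E'
from h import *
c=pickle.load(open('w0.pkl','rb'));b=pickle.load(open('t0.pkl','rb'));a=pickle.load(open('s0.pkl','rb'))
R=np.array(c['R']);print('cam',(-R.T@c['t']).round(3),c['mtx'][0][0])
W=c['frame'][165:225,245:305];g=W.max(2)
for th in(25,35,45):
    n,l,st,ce=cv2.connectedComponentsWithStats((g<th).astype(np.uint8));k=1+np.argmax(st[1:,4]);print(th,ce[k]+[245,165],st[k]+[245,165,0,0,0])
p=ce[k]+[245,165]
print('wrist z.09',plane(c,p,.09).round(4))
bt=np.array([249.6,281.3])
X,e=tri(b,bt,c,p);print('tri top-wrist',X.round(4),e)
hsv=cv2.cvtColor(W,cv2.COLOR_BGR2HSV)
m=((hsv[...,0]<16)&(hsv[...,1]>130)|(g<45)).astype(np.uint8)
n,l,st,ce=cv2.connectedComponentsWithStats(m);k=1+np.argmax(st[1:,4]);print('bottle bbox',st[k]+[245,165,0,0,0])
for X in([.4327,.1423],[.4327,.146]):
    print([proj(c,[*X,z]).round(1).tolist() for z in(0,.07,.1)])
c2=cap('wrist','w1');print(np.abs(c2['frame'].astype(int)-c['frame']).mean(),proj(c2,[.4327,.1423,.1)] if 0 else [.4327,.1423,.1]))
E
python3 go.py .4327 .1423 .046
```

```text
2.57 p [0.4385 0.1417 0.2013] yaw y 13.53 zax [-0.e+00 -2.e-04 -1.e+00] w 1.0012335741481881 0.0 F [-1.3  0.7  0.2]
shift units [ 0.06 -0.18  5.18]  File "<stdin>", line 16
    c2=cap('wrist','w1');print(np.abs(c2['frame'].astype(int)-c['frame']).mean(),proj(c2,[.4327,.1423,.1)] if 0 else [.4327,.1423,.1]))
                                                                                                        ^
SyntaxError: closing parenthesis ')' does not match opening parenthesis '['
```

```bash
python3 - <<'E'
from h import *
b=pickle.load(open('t0.pkl','rb'));a=pickle.load(open('s0.pkl','rb'))
for c in(cap('wrist','w1'),cap('wrist','w2')):
    R=np.array(c['R']);print('cam',(-R.T@c['t']).round(4),c['mtx'][0][0])
    W=c['frame'][165:225,245:305];g=W.max(2)
    for th in(25,45):
        n,l,st,ce=cv2.connectedComponentsWithStats((g<th).astype(np.uint8));k=1+np.argmax(st[1:,4]);print(th,ce[k]+[245,165],st[k]+[245,165,0,0,0])
    p=ce[k]+[245,165]
    print('wrist z.09',plane(c,p,.09).round(4))
    X,e=tri(b,[249.6,281.3],c,p);print('tri top-wrist',X.round(4),e)
    hsv=cv2.cvtColor(W,cv2.COLOR_BGR2HSV)
    m=((hsv[...,0]<16)&(hsv[...,1]>130)|(g<45)).astype(np.uint8)
    n,l,st,ce=cv2.connectedComponentsWithStats(m);k=1+np.argmax(st[1:,4]);print('bottle bbox',st[k]+[245,165,0,0,0])
    print([proj(c,[.4327,.1423,z]).round(1).tolist() for z in(0,.07,.1)])
E
python3 go.py .4327 .1423 .046
```

```text
cam [0.4245 0.2056 0.3357] 348.75517688289904
25 [273.93493151 208.36986301] [266 197  17  23 292]
45 [275.1020794  204.00189036] [261 189  28  31 529]
wrist z.09 [0.434  0.1474 0.09  ]
tri top-wrist [0.4336 0.1439 0.0758] 0.001893423934716481
bottle bbox [ 255  172   40   48 1159]
[[274.1, 187.2], [272.4, 203.8], [271.4, 213.8]]
cam [0.4238 0.2066 0.3358] 348.75517688289904
25 [274.65614035 209.96842105] [266 199  18  22 285]
45 [275.48295455 205.5719697 ] [261 190  29  32 528]
wrist z.09 [0.4338 0.1474 0.09  ]
tri top-wrist [0.4335 0.1438 0.0759] 0.001681010283647704
bottle bbox [ 256  174   39   48 1140]
[[274.7, 188.4], [273.1, 205.3], [272.1, 215.4]]
2.67 p [0.4373 0.1435 0.2014] yaw y 13.56 zax [-5.e-04  1.e-04 -1.e+00] w 1.0027976155173361 0.0 F [-0.2  0.6  0.2]
shift units [-0.   -0.16  5.18]
```

The wrist check agrees to about 1 mm: the bulb's darkest centre at (274.6,210) gives a bottle centre near (0.4333, 0.143). I correct sideways and descend to just above the bottle.

Request:
jog_arm:
  increments:
    - {"ax":0,"ay":0,"az":0,"tx":0,"ty":-0.13,"tz":0.9,"fingers":-1}
    - {"ax":0,"ay":0,"az":0,"tx":0,"ty":0,"tz":0.9,"fingers":-1}
    - {"ax":0,"ay":0,"az":0,"tx":0,"ty":0,"tz":0.8,"fingers":-1}
    - {"ax":0,"ay":0,"az":0,"tx":0,"ty":0,"tz":0,"fingers":-1}
    - {"ax":0,"ay":0,"az":0,"tx":0,"ty":0,"tz":0,"fingers":-1}
    - {"ax":0,"ay":0,"az":0,"tx":0,"ty":0,"tz":0,"fingers":-1}

```text
time_s: 3.17
ee_pos: [0.434, 0.1433, 0.1245]
orientation: [[-0.234, 0.972, 0.001], [0.972, 0.234, 0.0], [0.0, 0.001, -1.0]]
contact_force: [0.7, -0.1, -0.4]
gripper_width: 1.0
grip_force: 0.0
```

```bash
python3 go.py .4333 .143 .046
```

```text
3.17 p [0.434  0.1433 0.1245] yaw y 13.56 zax [ 7.e-04  2.e-04 -1.e+00] w 1.0001900334953209 0.0 F [ 0.7 -0.1 -0.4]
shift units [-0.   -0.03  2.62]
```

Request:
jog_arm:
  increments:
    - {"ax":0,"ay":0,"az":0,"tx":0,"ty":0,"tz":0.65,"fingers":-1}
    - {"ax":0,"ay":0,"az":0,"tx":0,"ty":0,"tz":0.65,"fingers":-1}
    - {"ax":0,"ay":0,"az":0,"tx":0,"ty":0,"tz":0.65,"fingers":-1}
    - {"ax":0,"ay":0,"az":0,"tx":0,"ty":0,"tz":0.65,"fingers":-1}
    - {"ax":0,"ay":0,"az":0,"tx":0,"ty":0,"tz":0,"fingers":-1}
    - {"ax":0,"ay":0,"az":0,"tx":0,"ty":0,"tz":0,"fingers":-1}
    - {"ax":0,"ay":0,"az":0,"tx":0,"ty":0,"tz":0,"fingers":-1}
    - {"ax":0,"ay":0,"az":0,"tx":0,"ty":0,"tz":0,"fingers":-0.5}
    - {"ax":0,"ay":0,"az":0,"tx":0,"ty":0,"tz":0,"fingers":0}
    - {"ax":0,"ay":0,"az":0,"tx":0,"ty":0,"tz":0,"fingers":0.2}
    - {"ax":0,"ay":0,"az":0,"tx":0,"ty":0,"tz":0,"fingers":0.4}
    - {"ax":0,"ay":0,"az":0,"tx":0,"ty":0,"tz":0,"fingers":1}
    - {"ax":0,"ay":0,"az":0,"tx":0,"ty":0,"tz":0,"fingers":1}
    - {"ax":0,"ay":0,"az":0,"tx":0,"ty":0,"tz":0,"fingers":1}
    - {"ax":0,"ay":0,"az":0,"tx":0,"ty":0,"tz":0,"fingers":1}
    - {"ax":0,"ay":0,"az":0,"tx":0,"ty":0,"tz":0,"fingers":1}
    - {"ax":0,"ay":0,"az":0,"tx":0,"ty":0,"tz":0,"fingers":1}
  grip_force: 25

```text
time_s: 4.58
ee_pos: [0.4338, 0.1426, 0.0458]
orientation: [[-0.233, 0.973, 0.0], [0.973, 0.233, 0.0], [-0.0, 0.0, -1.0]]
contact_force: [-1.6, -0.5, 10.2]
gripper_width: 0.373
grip_force: 23.8
```

```bash
python3 go.py .4333 .143 .046
```

```text
4.58 p [0.4338 0.1426 0.0458] yaw y 13.46 zax [ 3.e-04  1.e-04 -1.e+00] w 0.37273716298830634 23.838543540150567 F [-1.6 -0.5 10.2]
shift units [ 0.02 -0.01 -0.01]
```

Request:
jog_arm:
  increments:
    - {"ax":0,"ay":0,"az":0,"tx":0,"ty":0,"tz":-0.3,"fingers":1}
    - {"ax":0,"ay":0,"az":0,"tx":0,"ty":0,"tz":-0.6,"fingers":1}
    - {"ax":0,"ay":0,"az":0,"tx":0,"ty":0,"tz":-0.9,"fingers":1}
    - {"ax":0,"ay":0,"az":0,"tx":0,"ty":0,"tz":-0.9,"fingers":1}
    - {"ax":0,"ay":0,"az":0,"tx":0,"ty":0,"tz":-0.9,"fingers":1}
    - {"ax":0,"ay":0,"az":0,"tx":0,"ty":0,"tz":-0.7,"fingers":1}
    - {"ax":0,"ay":0,"az":0,"tx":0,"ty":0,"tz":-0.2,"fingers":1}
    - {"ax":0,"ay":0,"az":0,"tx":0,"ty":0,"tz":0,"fingers":1}
    - {"ax":0,"ay":0,"az":0,"tx":0,"ty":0,"tz":0,"fingers":1}
    - {"ax":0,"ay":0,"az":0,"tx":0,"ty":0,"tz":0,"fingers":1}

```text
time_s: 5.42
ee_pos: [0.433, 0.1425, 0.1794]
orientation: [[-0.233, 0.973, -0.002], [0.973, 0.233, -0.0], [0.0, -0.002, -1.0]]
contact_force: [0.3, 0.3, -0.8]
gripper_width: 0.368
grip_force: 25.2
```

```bash
python3 go.py .612 -.019 .18;python3 - <<'E'
from h import *
a=cap('scene','s1')
s=robot.read_state();p=np.array(s['ee_pos'])
print([proj(a,[p[0],p[1],p[2]+d]).round(1).tolist() for d in(-.046,0,.056)])
u,v=proj(a,p).astype(int);print(u,v)
cv2.imwrite('pics/s1z.png',cv2.resize(a['frame'][max(v-100,0):v+80,max(u-80,0):u+120],None,fx=3.3,fy=3.3,interpolation=cv2.INTER_CUBIC))
E
```

```text
5.42 p [0.433  0.1425 0.1794] yaw y 13.46 zax [-1.9e-03 -4.0e-04 -1.0e+00] w 0.36842602715939043 25.235353165226115 F [ 0.3  0.3 -0.8]
shift units [-6.62  4.55 -0.03]
[[282.8, 220.8], [284.1, 195.8], [285.7, 162.4]]
284 195
```

View pics/s1z.png

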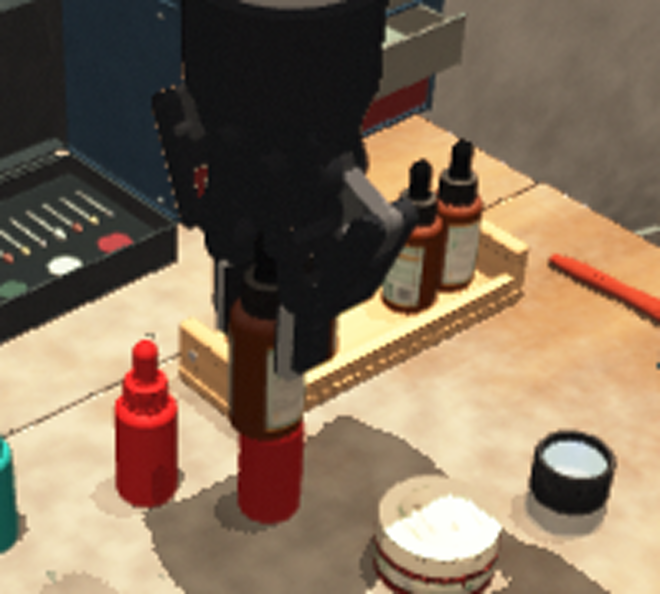

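The bottle hangs upright between the fingers, its base at crop (268,430), where the projection puts it. I move it over the gap.

Request:
jog_arm:
  increments:
    - {"ax":0,"ay":0,"az":0,"tx":-0.3,"ty":0.2,"tz":0,"fingers":1}
    - {"ax":0,"ay":0,"az":0,"tx":-0.6,"ty":0.4,"tz":0,"fingers":1}
    - {"ax":0,"ay":0,"az":0,"tx":-0.7,"ty":0.5,"tz":0,"fingers":1}
    - {"ax":0,"ay":0,"az":0,"tx":-0.7,"ty":0.5,"tz":0,"fingers":1}
    - {"ax":0,"ay":0,"az":0,"tx":-0.7,"ty":0.5,"tz":0,"fingers":1}
    - {"ax":0,"ay":0,"az":0,"tx":-0.7,"ty":0.5,"tz":0,"fingers":1}
    - {"ax":0,"ay":0,"az":0,"tx":-0.7,"ty":0.5,"tz":0,"fingers":1}
    - {"ax":0,"ay":0,"az":0,"tx":-0.7,"ty":0.5,"tz":0,"fingers":1}
    - {"ax":0,"ay":0,"az":0,"tx":-0.7,"ty":0.5,"tz":0,"fingers":1}
    - {"ax":0,"ay":0,"az":0,"tx":-0.6,"ty":0.3,"tz":0,"fingers":1}
    - {"ax":0,"ay":0,"az":0,"tx":-0.2,"ty":0.15,"tz":0,"fingers":1}
    - {"ax":0,"ay":0,"az":0,"tx":0,"ty":0,"tz":0,"fingers":1}
    - {"ax":0,"ay":0,"az":0,"tx":0,"ty":0,"tz":0,"fingers":1}
    - {"ax":0,"ay":0,"az":0,"tx":0,"ty":0,"tz":0,"fingers":1}
    - {"ax":0,"ay":0,"az":0,"tx":0,"ty":0,"tz":0,"fingers":1}
    - {"ax":0,"ay":0,"az":0,"tx":0,"ty":0,"tz":0,"fingers":1}

```text
time_s: 6.8
ee_pos: [0.612, -0.0174, 0.1806]
orientation: [[-0.234, 0.972, -0.0], [0.972, 0.234, 0.0], [0.0, -0.0, -1.0]]
contact_force: [0.1, 0.3, -0.7]
gripper_width: 0.366
grip_force: 25.2
```

```bash
python3 go.py .612 -.019 .18;python3 - <<'E'
from h import *
a=cap('scene','s2')
cv2.imwrite('pics/s2z.png',cv2.resize(a['frame'][60:230,240:390],None,fx=3.5,fy=3.5,interpolation=cv2.INTER_CUBIC))
E
```

```text
6.8 p [ 0.612  -0.0174  0.1806] yaw y 13.51 zax [-2.e-04  1.e-04 -1.e+00] w 0.36639666301196827 25.230025939708867 F [ 0.1  0.3 -0.7]
shift units [-0.05 -0.01  0.02]
```

View pics/s2z.png

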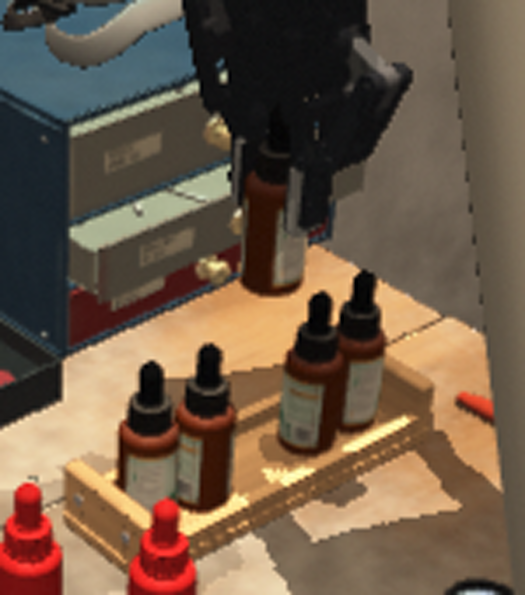

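The held bottle hangs over the gap, with its base at crop (270,290). The neighbours' bases are at about (206,503) and (304,447). I check this against the projection.

```bash
python3 - <<'E'
from h import *
a=pickle.load(open('s2.pkl','rb'))
S=lambda X:((proj(a,X)-[240,60]+.5)*3.5-.5).round(0)
print('held base',S([.612,-.0174,.135]),'mid',S([.612,-.0174,.165]))
print('down',S([.612,-.0185,.01]),S([.612,-.0185,.045]))
for n,X in(('L',(.6003,.0223)),('R',(.621,-.0585))): print(n,S([*X,.01]),S([*X,.045]),S([*X,.112]))
def m(r,x0,x1):
    h=cv2.cvtColor(a['frame'],cv2.COLOR_BGR2HSV)[60+r,240+x0:240+x1];k=((h[:,0]<14)&(h[:,1]>140)&(h[:,2]<140));i=np.where(k)[0]
    return ((i+x0+.5)*3.5).round(0)
print('held row y~245',m(70,60,90)); print('L row y~490',m(140,45,70)); print('R row y~437',m(125,75,98))
E
```

```text
held base [267. 280.] mid [272. 229.]
down [251. 470.] [256. 420.]
L [198. 499.] [201. 449.] [209. 345.]
R [303. 444.] [309. 395.] [320. 293.]
held row y~245 [233. 236. 240. 247. 250. 254. 257. 261. 264. 268. 271.]
L row y~490 [201. 205. 208. 212. 215. 219. 222. 226.]
R row y~437 [278. 282. 320. 324. 327. 331. 334.]
```

Held bottle and neighbours are consistent to about 2 mm, against 9 mm of clearance each side. I descend to about 8 mm above the floor.

Request:
jog_arm:
  increments:
    - {"ax":0,"ay":0,"az":0,"tx":-0.03,"ty":0,"tz":0.3,"fingers":1}
    - {"ax":0,"ay":0,"az":0,"tx":0,"ty":0,"tz":0.4,"fingers":1}
    - {"ax":0,"ay":0,"az":0,"tx":0,"ty":0,"tz":0.4,"fingers":1}
    - {"ax":0,"ay":0,"az":0,"tx":0,"ty":0,"tz":0.4,"fingers":1}
    - {"ax":0,"ay":0,"az":0,"tx":0,"ty":0,"tz":0.4,"fingers":1}
    - {"ax":0,"ay":0,"az":0,"tx":0,"ty":0,"tz":0.4,"fingers":1}
    - {"ax":0,"ay":0,"az":0,"tx":0,"ty":0,"tz":0.4,"fingers":1}
    - {"ax":0,"ay":0,"az":0,"tx":0,"ty":0,"tz":0.4,"fingers":1}
    - {"ax":0,"ay":0,"az":0,"tx":0,"ty":0,"tz":0.4,"fingers":1}
    - {"ax":0,"ay":0,"az":0,"tx":0,"ty":0,"tz":0.35,"fingers":1}
    - {"ax":0,"ay":0,"az":0,"tx":0,"ty":0,"tz":0,"fingers":1}
    - {"ax":0,"ay":0,"az":0,"tx":0,"ty":0,"tz":0,"fingers":1}
    - {"ax":0,"ay":0,"az":0,"tx":0,"ty":0,"tz":0,"fingers":1}

```text
time_s: 7.93
ee_pos: [0.6131, -0.0191, 0.0653]
orientation: [[-0.233, 0.973, 0.001], [0.973, 0.233, -0.0], [-0.0, 0.001, -1.0]]
contact_force: [-0.1, -0.3, -1.0]
gripper_width: 0.369
grip_force: 25.2
```

```bash
python3 go.py .612 -.018 .056;python3 - <<'E'
from h import *
a=cap('scene','s3')
cv2.imwrite('pics/s3z.png',cv2.resize(a['frame'][60:230,240:390],None,fx=3.5,fy=3.5,interpolation=cv2.INTER_CUBIC))
E
```

```text
7.93 p [ 0.6131 -0.0191  0.0653] yaw y 13.46 zax [ 6.e-04 -1.e-04 -1.e+00] w 0.36942916590155916 25.224213137225888 F [-0.1 -0.3 -1. ]
shift units [ 0.04 -0.03  0.31]
```

View pics/s3z.png

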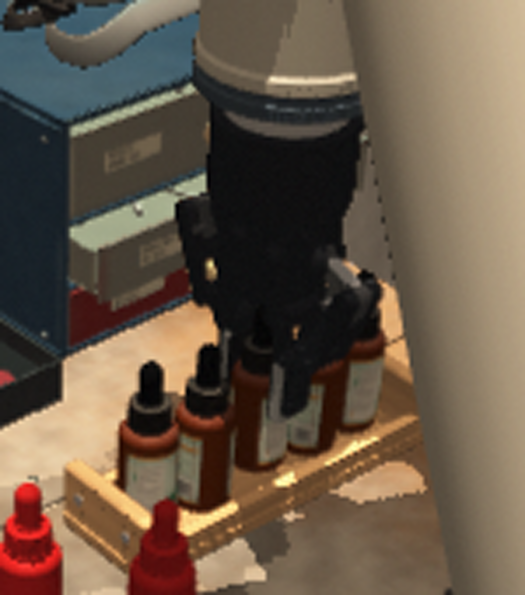

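The bottle hangs in the gap at about (261,430), midway between its neighbours, which still stand at 204 and 312. Now the gentle final lowering.

Request:
jog_arm:
  increments:
    - {"ax":0,"ay":0,"az":0,"tx":0.04,"ty":-0.03,"tz":0.08,"fingers":1}
    - {"ax":0,"ay":0,"az":0,"tx":0,"ty":0,"tz":0.08,"fingers":1}
    - {"ax":0,"ay":0,"az":0,"tx":0,"ty":0,"tz":0.06,"fingers":1}
    - {"ax":0,"ay":0,"az":0,"tx":0,"ty":0,"tz":0.04,"fingers":1}
    - {"ax":0,"ay":0,"az":0,"tx":0,"ty":0,"tz":0,"fingers":1}
    - {"ax":0,"ay":0,"az":0,"tx":0,"ty":0,"tz":0,"fingers":1}
    - {"ax":0,"ay":0,"az":0,"tx":0,"ty":0,"tz":0,"fingers":1}

```text
time_s: 8.57
ee_pos: [0.6117, -0.0181, 0.0572]
orientation: [[-0.233, 0.973, 0.0], [0.973, 0.233, -0.0], [-0.0, 0.0, -1.0]]
contact_force: [0.1, 0.7, -0.4]
gripper_width: 0.372
grip_force: 25.2
```

Request:
jog_arm:
  increments:
    - {"ax":0,"ay":0,"az":0,"tx":0,"ty":0,"tz":0.04,"fingers":1}
    - {"ax":0,"ay":0,"az":0,"tx":0,"ty":0,"tz":0.03,"fingers":1}
    - {"ax":0,"ay":0,"az":0,"tx":0,"ty":0,"tz":0,"fingers":1}
    - {"ax":0,"ay":0,"az":0,"tx":0,"ty":0,"tz":0,"fingers":1}
    - {"ax":0,"ay":0,"az":0,"tx":0,"ty":0,"tz":0,"fingers":1}

```text
time_s: 8.98
ee_pos: [0.6118, -0.0181, 0.0558]
orientation: [[-0.233, 0.972, 0.001], [0.972, 0.233, -0.0], [-0.0, 0.001, -1.0]]
contact_force: [-4.7, -1.2, 13.1]
gripper_width: 0.372
grip_force: 26.3
```

The bottle touches the floor (13 N). I release slowly, then lift.

Request:
jog_arm:
  increments:
    - {"ax":0,"ay":0,"az":0,"tx":0,"ty":0,"tz":0,"fingers":0.2}
    - {"ax":0,"ay":0,"az":0,"tx":0,"ty":0,"tz":0,"fingers":0.1}
    - {"ax":0,"ay":0,"az":0,"tx":0,"ty":0,"tz":0,"fingers":-0.1}
    - {"ax":0,"ay":0,"az":0,"tx":0,"ty":0,"tz":0,"fingers":-0.4}
    - {"ax":0,"ay":0,"az":0,"tx":0,"ty":0,"tz":0,"fingers":-0.8}
    - {"ax":0,"ay":0,"az":0,"tx":0,"ty":0,"tz":0,"fingers":-0.8}
    - {"ax":0,"ay":0,"az":0,"tx":0,"ty":0,"tz":0,"fingers":-0.8}
    - {"ax":0,"ay":0,"az":0,"tx":0,"ty":0,"tz":0,"fingers":-0.8}
    - {"ax":0,"ay":0,"az":0,"tx":0,"ty":0,"tz":0,"fingers":-0.8}
    - {"ax":0,"ay":0,"az":0,"tx":0,"ty":0,"tz":0,"fingers":-0.8}

```text
time_s: 9.82
ee_pos: [0.6116, -0.0181, 0.0551]
orientation: [[-0.233, 0.973, 0.0], [0.973, 0.233, -0.0], [-0.0, 0.0, -1.0]]
contact_force: [-0.4, 0.1, 0.3]
gripper_width: 0.894
grip_force: 0.0
```

Request:
jog_arm:
  increments:
    - {"ax":0,"ay":0,"az":0,"tx":0,"ty":0,"tz":-0.2,"fingers":-0.8}
    - {"ax":0,"ay":0,"az":0,"tx":0,"ty":0,"tz":-0.5,"fingers":-0.8}
    - {"ax":0,"ay":0,"az":0,"tx":0,"ty":0,"tz":-0.7,"fingers":-0.8}
    - {"ax":0,"ay":0,"az":0,"tx":0,"ty":0,"tz":-0.9,"fingers":-0.8}
    - {"ax":0,"ay":0,"az":0,"tx":0,"ty":0,"tz":-0.9,"fingers":-0.8}
    - {"ax":0,"ay":0,"az":0,"tx":0,"ty":0,"tz":-0.9,"fingers":-0.8}
    - {"ax":0,"ay":0,"az":0,"tx":0,"ty":0,"tz":-0.8,"fingers":-0.8}
    - {"ax":0,"ay":0,"az":0,"tx":0,"ty":0,"tz":-0.4,"fingers":-0.8}
    - {"ax":0,"ay":0,"az":0,"tx":0,"ty":0,"tz":0,"fingers":-0.8}
    - {"ax":0,"ay":0,"az":0,"tx":0,"ty":0,"tz":0,"fingers":-0.8}
    - {"ax":0,"ay":0,"az":0,"tx":0,"ty":0,"tz":0,"fingers":-0.8}
    - {"ax":0,"ay":0,"az":0,"tx":0,"ty":0,"tz":0,"fingers":-0.8}

```text
time_s: 10.82
ee_pos: [0.6111, -0.018, 0.2131]
orientation: [[-0.233, 0.973, -0.002], [0.973, 0.233, 0.0], [0.001, -0.002, -1.0]]
contact_force: [0.5, 0.7, -0.3]
gripper_width: 0.899
grip_force: 0.0
```

```bash
python3 go.py .612 -.018 .056;python3 - <<'E'
from h import *
a=cap('scene','s4')
cv2.imwrite('pics/s4z.png',cv2.resize(a['frame'][60:230,240:390],None,fx=3.5,fy=3.5,interpolation=cv2.INTER_CUBIC))
E
```

```text
10.82 p [ 0.6111 -0.018   0.2131] yaw y 13.47 zax [-1.8e-03  2.0e-04 -1.0e+00] w 0.8986231823228564 0.0 F [ 0.5  0.7 -0.3]
shift units [-0.01  0.04  5.24]
```

View pics/s4z.png

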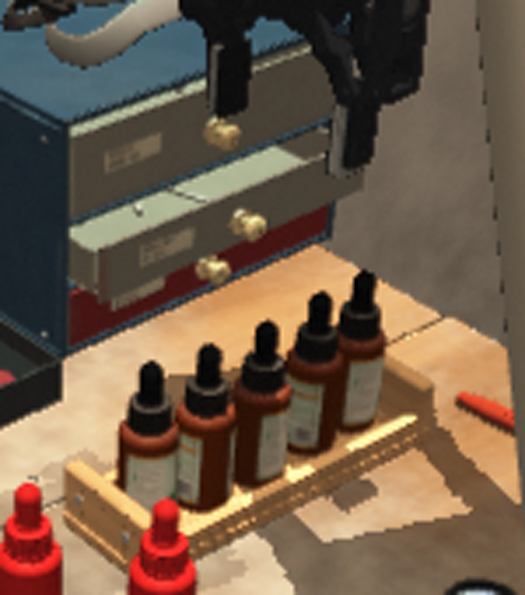

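The bottle stands upright in the gap with its bulb at (266,325). The neighbours are unmoved, with bulbs still at (210,348) and (321,297), and the gripper is clear of everything.

```bash
python3 -c "
from workcell import robot
print(robot.close_job())"
```

```text
the job is handed in; nothing more can be done
None
```

The loose bottle is standing upright in the middle gap of the rack with the neighbouring bottles undisturbed; the job was handed in at about 11 s, but no verdict came back.

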